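# Vent the worktop steam unit and take off its filler cap

### The arm

A 6-joint arm with a two-finger parallel gripper is mounted at the origin on the work surface. World frame = base frame: x ahead of the robot, y to its left, z up, the work surface at z = 0. Lengths are in m, angles in degrees, forces in N, time in s.
With the tool pointing down it reaches from about 0.4 to 0.825 m from the base axis. Payload 7 kg.
Tool frame: the origin (TCP) lies at the very end of the fingers, on their centre line; the grasp point (between the pads) lies 19 mm behind it (ctrl.grip_depth is the z of the grasp point in the tool frame, in m); z points along the fingers, y is the direction in which the jaws open and shut (so a half turn about z gives the same grasp; the last joint's range is limited). The gripper opens to 88 mm and grips with 3 to 60 N. Pads are 19 mm wide; open, the fingers measure 130 mm over their backs; the gripper's body (78 mm by 193 mm) begins 47 mm behind the grasp point.
Start: joints at [-54.654, 20.546, 0.682, 0, -70.136, -16.507], TCP at [0.218, -0.639, 0.227] pointing down, gripper open.
Joint ranges: [-176.03, 176.03], [-82.01, 121.73], [-58.28, 71.71], [-173.87, 95.51], [-174.79, -0.11], [-173.66, 173.66]. Speed limits (degrees/s): [136.94, 136.94, 172.46, 180, 180, 180].

### API

Orientations are given as [roll, pitch, yaw] about the fixed x, y, z axes, in that order (R = Rz(yaw) Ry(pitch) Rx(roll)).
In Python, from plant import telemetry, snapshot, job, models, ctrl gives the robot as it stands.
- The arm moves only by the tool jog_arm, never from a script. Its argument "targets" is text: rows parted by semicolons, each of 7 numbers parted by spaces: the shift along the tool's x, y, z in m, then the turn, a rotation vector about the tool's x, y, z in degrees, then the gripper command: -1 is shut, 1 is fully open, values between are in proportion. A call has exactly 8 rows; each row is the pose to reach, as a shift and turn from the pose measured when the call began, along the tool's axes at that moment; what a row does not reach only later rows make up. A row lasts 1/8 s, in which the tool goes at most 62.5 mm and 10.7 degrees, less where a joint would pass 70% of its speed; a pose out of reach is approached as far as the arm can. A call with a gripper value outside its range is refused whole. The fingers move at their own pace and stop on an object; the grip force is fixed at half the most. Time passes only in rows, so rows that repeat a pose let the fingers close, or fill a call up. It gives the time, the measured TCP pose, the force and the opening at its end, in the units of the state.
- telemetry.get_obs(): the state, without advancing time (a new reading comes with each control period).
- snapshot(name): name is "scene" or "top" or "wrist"; returns a dict with "img" (420x560x3 uint8, red, green, blue), "range_z" (420x560 float32, m along the optical axis (not along the pixel's ray), 0 where there is no reading), "intrinsics" (3x3 intrinsics, pixels), "k1" (the pictures are not rectified: a ray, as slopes to the right and down, at radius r is drawn at 1 + k1 r^2 times it, then the intrinsics apply), "R" (3x3) and "t" (3): a world point X has camera coordinates R X + t. Camera axes: x right, y down, z forward; pixel columns grow to the right and rows downward; lengths in m; the calibration is good to about 2 mm. A picture is of the moment at which its call begins.
- job.close_job(): hands the job in, once; it reports no verdict.
Trained networks look in a picture, given as the dict that the camera call returned (one of the last four; its "shot" number tells which), for a name from the list of things; names that differ only in an ending like _2 or _b are one class to them, and where a whole thing is asked for, a point or a joint stands for the part that bears it (a point fixed in the world has none). Each returns a list of dicts, best first, with "conf" (0 to 1); they miss things now and then, are a little off and sometimes report something else, mostly with a low value. They report only what shows in the picture. A call takes as long as a camera call. They do not tell look-alikes from the thing itself.
- models.cut_out(name, picture): "region" (420x560 bool, what is visible of it) and "uv" ([column, row] in pixels, amid what is visible of it).
- models.spot_point(name, picture): "uv" ([column, row] in pixels: a listed point, or the origin of a listed thing).
The state is a dict: "clock": time; "joint_pos": joint angles; "qvel": joint speeds; "tau": joint torques, N m; "tool_pos": TCP position; "orientation": TCP orientation; "force": force on the tool from outside, world axes, zero at the start; "moment": the same for the moment, N m; "opening": finger opening in m.
Only numpy, scipy, OpenCV 4.12 (cv2) and the standard library are available. Lean on these libraries where they do the work, as an engineer would, in place of code of your own. Each camera call takes 0.05 s, during which the arm holds its last target.

### The job

Turn the white dial on the steam unit to the blue mark so that its pressure is let off, and only then unscrew the black filler cap with the orange wing: nothing shows which way its thread runs, so if it stops one way try the other. Lift the cap off and finish still holding it in the gripper, level and still, about 10 cm straight above its neck, with the dial left on blue. Do not push the other things about.

Things in the scene. Friction and masses are not known exactly. Their poses are not given: they have to be found in the camera images.
- steamer: cream steam unit that stands fixed on the worktop, 230 mm (its x) by 300 mm (its y), flat top 100 mm above the worktop; its origin is the centre of its underside on the worktop, its -x side (with the black vents) faces the robot more or less, z up. On its top: dial at (-30, -80) mm, filler neck at (-20, 85) mm, a grey hose block 70 by 70 mm and 32 mm high at (65, 0) mm
- dial (a joint): angle of the white dial (rad), growing clockwise seen from above, range -1.15 to 1.15; at 0 its pointer would point along the unit's -x. Four spring detents, each with a coloured dot on the unit's top: white -1.05, yellow -0.35, blue +0.35, red +1.05. It starts on white or yellow. Turning it takes about 0.1 N m and it falls into the nearest detent when let go
- dial_grip (a point): point on the dial's axis, 33 mm above the unit's flat top, turning with the dial. The dial is a disc 48 mm across whose top is 11 mm above the unit's top; on it stands a grip bar 12 mm wide, 44 mm long, its top 37 mm above the unit's top. The bar lies along this point's x axis, and its end with a black line (pointer) is towards this point's -x
- cap: loose black screw cap, 55 mm across, 30 mm high, about 80 g; origin: centre of its lower rim, z up. Quick thread of unknown hand, differing from start to start: the wrong way it meets a hard stop within 0.15 rad; the right way it turns easily (without rising), is free after about 1.05 rad and up to 2.4 rad, then lifts straight off. Before that it can be pulled up by 4 mm at most
- wing (a point): point in the orange wing on top of the cap, on the cap's axis, 54 mm above the cap's origin. The wing is 14 mm wide, 48 mm long (along this point's x axis) and 28 mm high, from the cap's flat top to 4 mm above this point. At the start the wing lies along the unit's x axis
- neck (a point): centre of the shoulder round the filler neck, 104 mm above the worktop: where the cap's origin is when it is on. The neck with its thread is 43 mm across and stands 21 mm above this point; the shoulder is 66 mm across
- seal: loose black rubber sealing ring, 42 mm across, 6 mm thick, lying on the steam unit's top; origin under its centre
- mug: loose blue mug, 80 mm across, 90 mm high; origin under its centre
- jar: loose amber jar with red lid, 60 mm across, 85 mm high; origin under its centre
- bowl: loose white bowl, 124 mm across, 50 mm high; origin under its centre
- soap: loose green bottle with a white cap, 60 mm across, 190 mm high; origin under its centre
- glass: loose drinking glass, 68 mm across, 100 mm high; origin under its centre
- spoon: loose steel spoon lying on the worktop; its length runs along its x axis
Mind the look-alikes: they are no part of the job. What is shaped like the cap but pink, turquoise or yellow is not meant.

How it is judged:
By the outcome, as a careful person would: the job done as asked, in the order asked, and still so for the second after the job is handed in, while the arm keeps its last pose, push and grip.
It also fails if it takes over 70 s, if anything falls off the work surface, if the arm or the gripper's body presses on something with over 40 N, if the wrist force passes 120 N, or if a joint passes its speed limit or range.

## Working session

There is one attempt and no reset: what is moved stays moved. The work goes in short steps, Python scripts to look and compute and a tool call to move; the robot and the scene stay as the last step left them, time stands still between calls to the robot, and variables do not carry over. Pictures are saved under pics/ and viewed, and the job is handed in when it is done.

Besides the shell and the picture viewer there is one more tool, called after "Request:" by a JSON object that holds its "op" and its "data". jog_arm: Moves the arm, as the interface text tells. Its arguments: {"type":"object","properties":{"targets":{"type":"string"}},"required":["targets"]}

```bash
ls; mkdir -p pics
cat > h.py <<'E'
import numpy as np, cv2
from plant import telemetry, snapshot, job, models, ctrl
from scipy.spatial.transform import Rotation as Ro
def save(p,n,up=1):
    cv2.imwrite('pics/'+n+'.png', cv2.cvtColor(p['img'],cv2.COLOR_RGB2BGR))
def ray(p,uv):
    K=p['intrinsics'];k=p['k1']
    d=np.array([(uv[0]-K[0,2])/K[0,0],(uv[1]-K[1,2])/K[1,1]])
    s=d.copy()
    for _ in range(20): s=d/(1+k*(s@s))
    return np.array([s[0],s[1],1.])
def atz(p,uv,z):
    r=p['R'].T@ray(p,uv); c=-p['R'].T@p['t']
    return c+r*(z-c[2])/r[2]
def depth(p,uv):
    u,v=int(round(uv[0])),int(round(uv[1]))
    return p['R'].T@(ray(p,uv)*p['range_z'][v,u]-p['t'])
def proj(p,X):
    K=p['intrinsics'];c=p['R']@np.asarray(X)+p['t'];s=c[:2]/c[2];s=s*(1+p['k1']*(s@s))
    return K[0,0]*s[0]+K[0,2],K[1,1]*s[1]+K[1,2]
def cloud(p):
    h,w=p['range_z'].shape;K=p['intrinsics'];k=p['k1']
    U,V=np.meshgrid(np.arange(w),np.arange(h))
    d=np.stack([(U-K[0,2])/K[0,0],(V-K[1,2])/K[1,1]],-1);s=d.copy()
    for _ in range(20): s=d/(1+k*(s**2).sum(-1,keepdims=True))
    z=p['range_z'][...,None]
    P=np.concatenate([s*z,z],-1)
    return (P-p['t'])@p['R']
E
python3 - <<'E'
from h import *
o=telemetry.get_obs();print(o)
print(ctrl.grip_depth)
for n in ("scene","top","wrist"):
    p=snapshot(n);save(p,n+'0');print(n,p['t'],-p['R'].T@p['t'],p['k1'],p['intrinsics'][0,0])
    for m in ("steamer","dial_grip","wing","neck","seal","cap"):
        r=models.spot_point(m,p)
        for q in r[:3]: print(m,q['conf'],q['uv'],depth(p,q['uv']) if 0<=q['uv'][0]<559.4 and 0<=q['uv'][1]<419.4 else '')
E
```

```text
pics
{'clock': 0.0, 'joint_pos': array([-5.46571489e+01,  2.05900130e+01,  6.34648628e-01, -2.11483061e-02,
       -7.01376852e+01, -1.65063024e+01]), 'qvel': array([ 0.07681745,  0.05357159, -0.07175573, -0.01987571,  0.04309617,
        0.06238347]), 'tau': array([ 9.13797812e-04, -5.82720208e+01,  2.93062913e+01,  6.99699104e+00,
        6.91094989e-03, -1.58930366e-04]), 'tool_pos': array([ 0.21774798, -0.63838795,  0.22564217]), 'orientation': array([ 1.79905136e+02, -7.37835235e-03, -1.61170647e+02]), 'force': array([ 0.32990007,  1.239492  , -0.39283592]), 'moment': array([-0.09650546, -0.02389624, -0.02025224]), 'opening': 0.08781967131329804}
-0.0188
scene [ 0.44479914 -0.16531429  1.84498269] [1.22962109 0.73659995 1.25482617] 0.023857054512924688 526.5059621854577
steamer 0.8 [275.3, 236.9] [ 0.60629072 -0.01897687  0.10115414]
steamer 0.45 [302.6, 221.4] [0.53231939 0.01451961 0.14211918]
dial_grip 0.74 [257.4, 193.8] [ 0.5557699  -0.16122059  0.13536863]
wing 0.93 [352.8, 266.6] [0.48123828 0.17586787 0.04716715]
wing 0.79 [330.0, 194.5] [ 0.33218733 -0.07111822  0.05423
[... 588 characters left out ...]
3 -0.0718333   0.103026  ]
dial_grip 0.55 [340.0, 218.9] [ 0.54677498 -0.16687543  0.13731391]
wing 0.94 [299.6, 303.3] [ 0.33819795 -0.06755634  0.05606244]
wing 0.65 [206.8, 216.9] [0.56268898 0.1733635  0.05921426]
wing 0.54 [205.6, 248.3] [0.48186085 0.18020027 0.03153059]
neck 0.64 [271.3, 240.8] [0.49459319 0.00184611 0.13153534]
neck 0.49 [454.0, 218.2] [ 0.5504637  -0.45864625  0.09920198]
cap 0.83 [210.2, 248.9] [0.47889037 0.16322892 0.06058986]
cap 0.74 [212.0, 220.9] [0.55469655 0.16368236 0.03347069]
cap 0.61 [275.9, 237.0] [ 0.50194102 -0.01024382  0.15942293]
wrist [ 0.67458587 -0.03117293  0.38739581] [ 0.15383177 -0.65968666  0.38374816] -0.0804939283040826 328.0098959719393
```

View pics/scene0.png

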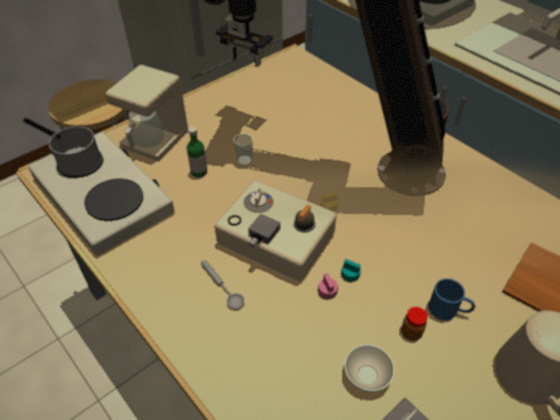

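View pics/top0.png

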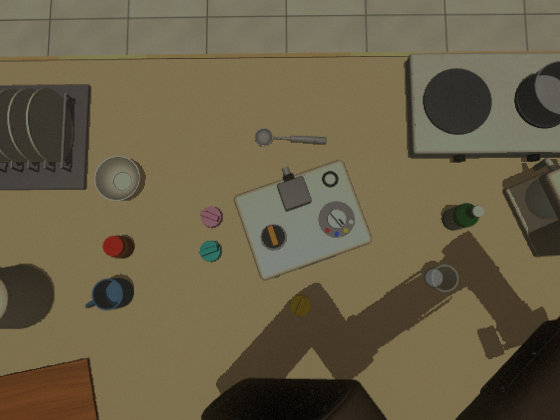

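View pics/wrist0.png

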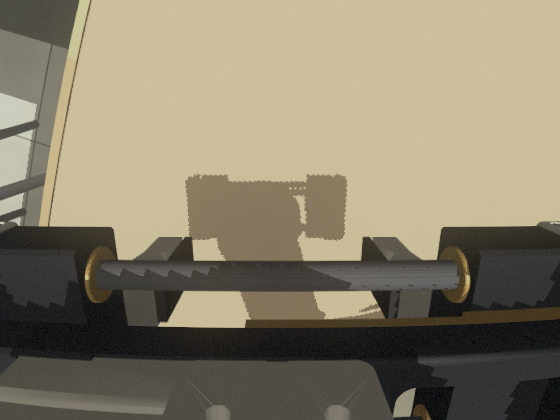

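The top view shows the steamer with its dial at about (337,218), the orange-winged black cap at (273,236) and the seal at (330,179). The pink, turquoise and yellow caps are the look-alikes. Next I'll measure the poses.

```bash
cat > m.py <<'E'
from h import *
def steamer(p,lo=0.09,hi=0.112):
    P=cloud(p);R=models.cut_out("steamer",p)
    reg=R[0]['region']; 
    m=reg&(P[...,2]>lo)&(P[...,2]<hi)
    m=cv2.morphologyEx(m.astype(np.uint8),cv2.MORPH_OPEN,np.ones((3,3)))>0
    # project pixels onto z=.1
    pts=np.array([atz(p,(u,v),0.1)[:2] for v,u in np.argwhere(m)])
    r=cv2.minAreaRect((pts*1000).astype(np.float32)); return r,np.median(P[m][:,2])
E
python3 - <<'E'
from m import *
for n in ("top","scene"):
    p=snapshot(n); print(n,steamer(p))
    P=cloud(p)
    for nm in ("cap","dial","seal"):
        for q in models.cut_out(nm,p)[:5]:
            u,v=q['uv'];Q=P[q['region']]; c=Q[:,2]>0.05
            print(nm,q['conf'],q['uv'],q['region'].sum(),np.median(Q,0).round(3), np.percentile(Q[:,2],[5,95]).round(3))
    if n=='top':
        a=p['img'][150:290,220:390];cv2.imwrite('pics/topcrop.png',cv2.cvtColor(cv2.resize(a,None,fx=4.5,fy=4.2,interpolation=cv2.INTER_CUBIC),cv2.COLOR_RGB2BGR))
E
```

```text
top (((551.18212890625, -75.802001953125), (227.23155212402344, 296.8286437988281), 18.889989852905273), np.float64(0.10017541742580288))
cap 0.78 [210.7, 249.4] 356 [0.474 0.166 0.031] [0.023 0.06 ]
cap 0.77 [296.6, 305.0] 373 [ 0.332 -0.069  0.032] [0.024 0.06 ]
cap 0.59 [211.6, 218.8] 373 [0.563 0.165 0.031] [0.015 0.06 ]
cap 0.55 [273.3, 232.4] 412 [ 0.504 -0.003  0.136] [0.128 0.164]
cap 0.2 [341.2, 220.7] 286 [ 0.549 -0.16   0.114] [0.108 0.14 ]
dial 0.78 [334.2, 217.1] 288 [ 0.55  -0.159  0.114] [0.105 0.14 ]
dial 0.22 [116.8, 179.9] 1631 [0.676 0.429 0.022] [0.004 0.051]
seal 0.64 [326.1, 173.0] 60 [ 0.659 -0.137  0.106] [0.102 0.11 ]
seal 0.6 [339.9, 217.9] 274 [ 0.547 -0.161  0.114] [0.108 0.14 ]
scene (((560.2501220703125, -69.39797973632812), (230.05296325683594, 298.1600036621094), 19.236309051513672), np.float64(0.10024170266914759))
cap 0.85 [304.4, 220.1] 368 [0.518 0.007 0.135] [0.11  0.163]
cap 0.69 [349.8, 270.0] 352 [0.488 0.177 0.032] [0.008 0.059]
cap 0.63 [327.1, 288.7] 355 [0.58  0.177 0.031] [0.008 0.06 ]
cap 0.54 [326.0, 200.3] 252 [ 0.342 -0.062  0.034] [0.015 0.061]
dial 0.68 [257.2, 199.7] 193 [ 0.558 -0.154  0.114] [0.103 0.138]
seal 0.45 [237.8, 220.4] 64 [ 0.661 -0.14   0.105] [0.099 0.11 ]
```

View pics/topcrop.png

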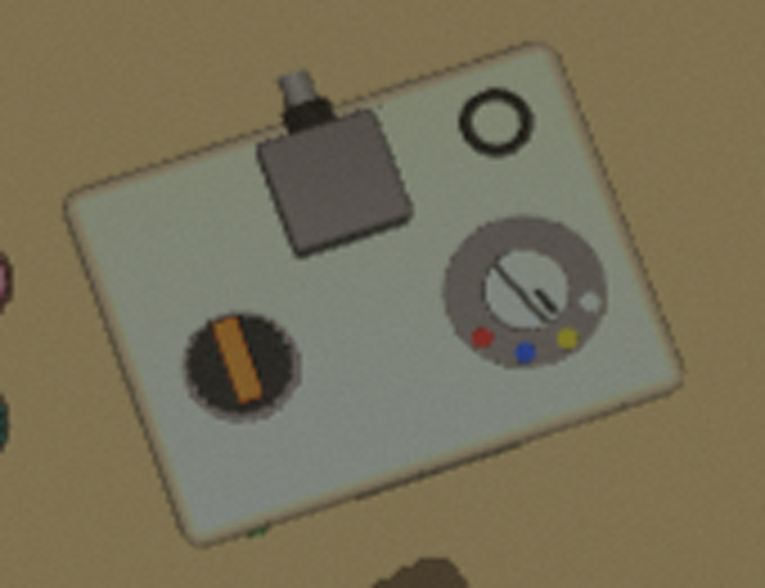

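```bash
cat >> h.py <<'E'
def delta(pos,yaw):
    o=telemetry.get_obs()
    R0=Ro.from_euler('xyz',o['orientation'],degrees=True); R1=Ro.from_euler('xyz',[180,0,yaw],degrees=True)
    d=R0.inv().apply(np.array(pos)-o['tool_pos']); w=(R0.inv()*R1).as_rotvec(degrees=True)
    print('clk',o['clock'],'pos',o['tool_pos'].round(4),'rpy',o['orientation'].round(2),'j',o['joint_pos'].round(1),'F',o['force'].round(1),'M',o['moment'].round(2),'op',round(o['opening'],4)); print('shift',d.round(4),'turn',w.round(2)); return d,w
E
python3 - <<'E'
from h import *
p=snapshot("wrist");o=telemetry.get_obs()
R0=Ro.from_euler('xyz',o['orientation'],degrees=True).as_matrix()
print('cam axes in tool\n',(R0.T@p['R'].T).round(3))
delta([.5,-.158,.31],-141)
E
```

```text
cam axes in tool
 [[-0.    -0.968 -0.251]
 [ 1.     0.    -0.001]
 [ 0.001 -0.251  0.968]]
clk 1.6 pos [ 0.2179 -0.6388  0.2266] rpy [-180.     -0.   -161.16] j [-54.7  20.5   0.7   0.  -70.1 -16.5] F [ 0.  -0.2 -1.4] M [-0.   -0.03  0.04] op 0.0878
shift [-0.4222  0.364  -0.0834] turn [ -0.    -0.   -20.16]
```

Request:
{"op": "jog_arm", "data": {"targets": "0 0 -0.06 0 0 0 1; -0.04 0.03 -0.073 0 0 0 1; -0.08 0.065 -0.073 0 0 0 1; -0.12 0.1 -0.073 0 0 -2 1; -0.16 0.13 -0.073 0 0 -4 1; -0.205 0.165 -0.073 0 0 -7 1; -0.25 0.2 -0.073 0 0 -10 1; -0.29 0.23 -0.073 0 0 -12 1"}}

```text
clock: 2.6
tool_pos: [0.419, -0.3257, 0.3]
orientation: [-180.0, 0.0, -149.1]
force: [0.8, -0.5, 0.3]
opening: 0.0877
```

```bash
python3 -c "
from h import *
delta([.54,-.14,.29],-141)"
```

```text
clk 2.6 pos [ 0.419  -0.3257  0.3   ] rpy [-1.7996e+02  4.0000e-02 -1.4905e+02] j [-16.7   4.5 -10.6  -0.  -74.9 -42.4] F [ 0.8 -0.5  0.3] M [-0.07 -0.06 -0.01] op 0.0877
shift [-0.1993  0.0971  0.01  ] turn [-0.04  0.03 -8.05]
```

Request:
{"op": "jog_arm", "data": {"targets": "-0.04 0.02 0.01 0 0 -2 1; -0.085 0.04 0.01 0 0 -4 1; -0.13 0.06 0.01 0 0 -6 1; -0.17 0.08 0.01 0 0 -8 1; -0.199 0.097 0.01 0 0 -8 1; -0.199 0.097 0.01 0 0 -8 1; -0.199 0.097 0.01 0 0 -8 1; -0.199 0.097 0.01 0 0 -8 1"}}

```text
clock: 3.6
tool_pos: [0.5394, -0.1409, 0.2901]
orientation: [-180.0, 0.0, -141.1]
force: [-0.6, -0.3, 0.2]
opening: 0.0878
```

Run:
```python
from m import *
p=snapshot("wrist");save(p,'wrist1')
delta([.55,-.158,.25],-141)
P=cloud(p)
for m in ("steamer","dial_grip","wing","neck","seal","cap"):
    for q in models.spot_point(m,p)[:3]:
        u,v=q['uv']; print(m,q['conf'],q['uv'],depth(p,q['uv']) if 0<=u<559 and 0<=v<419 else '')
np.savez('w1.npz',P=P,img=p['img'])
m=(P[...,2]>.155)&(P[...,2]<.17); print('wing top',m.sum(),np.median(P[m],0))
```

```text
clk 3.65 pos [ 0.5394 -0.141   0.2902] rpy [-1.7995e+02  4.0000e-02 -1.4111e+02] j [  5.5   7.4  -8.6   0.  -74.  -56.6] F [ 0.3  0.3 -0.1] M [ 0.01  0.   -0.06] op 0.0874
shift [ 0.0024 -0.0199  0.0402] turn [-0.05  0.04 -0.11]
steamer 0.55 [306.5, 205.5] [ 0.53763555 -0.10002439  0.09841635]
dial_grip 0.66 [252.1, 190.7] [ 0.55422952 -0.15946154  0.1346209 ]
wing 0.91 [436.8, 81.0] [ 0.33515622 -0.06816278  0.05668247]
wing 0.88 [410.6, 260.8] [ 0.4922041  -0.13296435  0.36911761]
neck 0.58 [229.3, 329.7] [ 0.52612774 -0.16348406  0.38782635]
seal 0.63 [212.8, 260.0] [ 0.65485009 -0.14226672  0.0994519 ]
seal 0.27 [254.5, 192.1] [ 0.55359003 -0.15688353  0.13588161]
cap 0.77 [420.1, 85.7] [ 0.35249837 -0.08014334  0.05838239]
cap 0.66 [391.6, 242.9] [ 0.49632373 -0.10433097  0.30172788]
wing top 248 [ 0.49301435 -0.00724089  0.16041021]
```

View pics/wrist1.png

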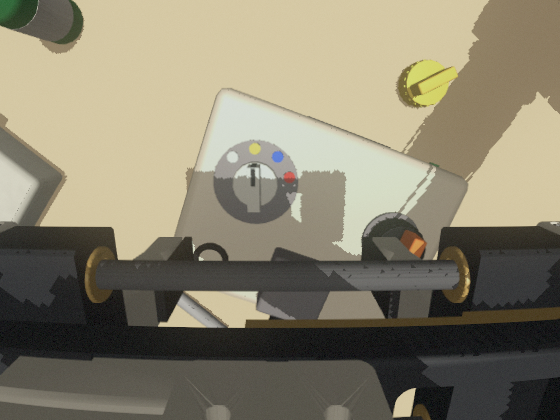

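The wrist view shows the dial at about (255,187) with its pointer on yellow (255,149). Blue is at (278,157). The cap, at (400,240), is partly hidden by the finger. I'll fit the bar from the depth data.

Run:
```python
from h import *
d=np.load('w1.npz');P=d['P'];img=d['img']
sub=np.zeros(P.shape[:2],bool);sub[130:230,205:305]=True
m=sub&(P[...,2]>.130)&(P[...,2]<.145)
Q=P[m];print(m.sum(),Q.mean(0),cv2.minAreaRect((Q[:,:2]*1000).astype(np.float32)))
c=Q[:,:2]-Q[:,:2].mean(0);w,v=np.linalg.eigh(c.T@c);print('axis',np.degrees(np.arctan2(v[1,1],v[0,1])))
m=sub&(P[...,2]>.106)&(P[...,2]<.116)&(img.min(-1)>150)
Q=P[m];print('disc',m.sum(),np.median(Q[:,2]),cv2.minEnclosingCircle((Q[:,:2]*1000).astype(np.float32)))
hsv=cv2.cvtColor(img,cv2.COLOR_RGB2HSV)
# steamer edge: yaw from near edge
m=(P[...,2]>.094)&(P[...,2]<.106);n=np.zeros_like(m);n[80:225,170:480]=1;m&=n
Q=P[m][:,:2]*1000
print(cv2.minAreaRect(Q.astype(np.float32)))
# dots
for nm,lo,hi in (('y',22,35),('b',105,130),('r',170,180)):
    k=sub&(hsv[...,0]>=lo)&(hsv[...,0]<=hi)&(hsv[...,1]>120)
    q=P[k]; print(nm,k.sum(),np.median(q,0) if k.sum() else '')
```

```text
575 [ 0.55230823 -0.16040489  0.13584003] ((552.6417846679688, -160.31393432617188), (44.78107833862305, 12.016780853271484), 39.411190032958984)
axis -140.54284012704835
disc 288 0.10979648704642136 ((546.7344970703125, -164.58078002929688), 21.456165313720703)
((523.0482177734375, -85.39091491699219), (157.91134643554688, 294.4830627441406), 19.12851905822754)
y 0 
b 84 [ 0.51563137 -0.15900886  0.10083215]
r 0
```

Request:
{"op": "jog_arm", "data": {"targets": "0.0019 -0.0232 0.03 0 0 -0.4 0; 0.0019 -0.0232 0.06 0 0 -0.4 0; 0.0019 -0.0232 0.09 0 0 -0.4 0; 0.0019 -0.0232 0.12 0 0 -0.4 0; 0.0019 -0.0232 0.14 0 0 -0.4 0; 0.0019 -0.0232 0.155 0 0 -0.4 0; 0.0019 -0.0232 0.165 0 0 -0.4 0; 0.0019 -0.0232 0.172 0 0 -0.4 0"}}

```text
clock: 4.95
tool_pos: [0.5531, -0.1598, 0.118]
orientation: [-179.9, 0.0, -140.7]
force: [0.1, 0.0, -0.5]
opening: 0.0436
```

```bash
python3 -c "
from h import *
delta([.5525,-.1603,.116],-140.7)
p=snapshot('wrist');save(p,'wrist2')"
```

```text
clk 4.95 pos [ 0.5531 -0.1598  0.118 ] rpy [-1.7994e+02  5.0000e-02 -1.4068e+02] j [  3.4  16.6 -20.4   0.  -52.9 -54.1] F [ 0.1  0.  -0.5] M [0.01 0.02 0.  ] op 0.0436
shift [0.0008 0.     0.002 ] turn [-0.06  0.05  0.02]
```

View pics/wrist2.png

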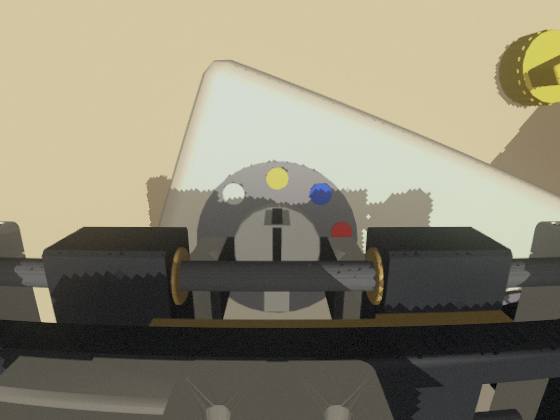

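The fingers straddle the bar evenly, with the bar at about (277,250) and the pointer on yellow (277,178). I'll close the gripper, then turn the dial.

Request:
{"op": "jog_arm", "data": {"targets": "0.0008 0 0.002 0 0 0 -1; 0.0008 0 0.002 0 0 0 -1; 0.0008 0 0.002 0 0 0 -1; 0.0008 0 0.002 0 0 0 -1; 0.0008 0 0.002 0 0 0 -1; 0.0008 0 0.002 0 0 0 -1; 0.0008 0 0.002 0 0 0 -1; 0.0008 0 0.002 0 0 0 -1"}}

```text
clock: 6.0
tool_pos: [0.5525, -0.1605, 0.1155]
orientation: [-179.9, 0.0, -140.7]
force: [1.6, -3.7, 2.4]
opening: 0.0121
```

```bash
python3 -c "
from h import *
delta([.5525,-.1603,.116],-180.8)"
```

```text
clk 6.0 pos [ 0.5525 -0.1605  0.1155] rpy [-1.7993e+02  4.0000e-02 -1.4068e+02] j [  3.3  16.8 -20.6   0.  -52.6 -54. ] F [ 1.6 -3.7  2.4] M [-1.45 -0.69 -0.03] op 0.0121
shift [-0.0001  0.0002 -0.0005] turn [-0.05  0.06 40.12]
```

Request:
{"op": "jog_arm", "data": {"targets": "0 0 0 0 0 7 -1; 0 0 0 0 0 14 -1; 0 0 0 0 0 21 -1; 0 0 0 0 0 28 -1; 0 0 0 0 0 35 -1; 0 0 0 0 0 40 -1; 0 0 0 0 0 40 -1; 0 0 0 0 0 40 -1"}}

```text
clock: 7.0
tool_pos: [0.5524, -0.1601, 0.1156]
orientation: [180.0, 0.1, 179.4]
force: [-0.6, 1.9, 3.7]
opening: 0.0115
```

```bash
python3 -c "
from h import *
delta([.5525,-.1603,.116],-180.8)
p=snapshot('wrist');save(p,'wrist3')"
```

```text
clk 7.0 pos [ 0.5524 -0.1601  0.1156] rpy [1.8000e+02 6.0000e-02 1.7943e+02] j [  3.3  16.7 -20.6   0.  -52.6 -93.9] F [-0.6  1.9  3.7] M [ 1.    0.07 -0.09] op 0.0115
shift [-0.0001 -0.0002 -0.0004] turn [0.   0.06 0.23]
```

View pics/wrist3.png

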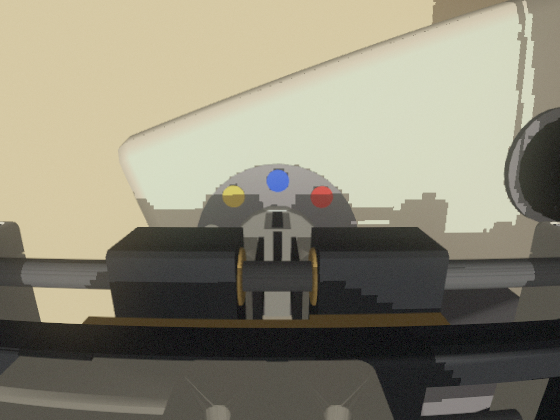

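The pointer (277,215) now points at the blue dot (277,181). Next I'll release and lift.

Request:
{"op": "jog_arm", "data": {"targets": "0 0 0 0 0 0 0; 0 0 0 0 0 0 0; 0 0 -0.005 0 0 0 0; 0 0 -0.03 0 0 0 0; 0 0 -0.06 0 0 0 0; 0 0 -0.1 0 0 0 0; 0 0 -0.14 0 0 0 0; 0 0 -0.16 0 0 0 0"}}

```text
clock: 8.05
tool_pos: [0.5528, -0.1603, 0.2785]
orientation: [-180.0, 0.3, 179.4]
force: [1.5, -0.8, 0.1]
opening: 0.0437
```

Run:
```python
from h import *
# move so cap is visible: unobstructed
delta([.47,-.01,.28],-161)
p=snapshot('wrist');save(p,'wrist4');P=cloud(p)
sub=np.zeros(P.shape[:2],bool);sub[100:250,200:350]=True
m=sub&(P[...,2]>.130)&(P[...,2]<.145);Q=P[m]
print(cv2.minAreaRect((Q[:,:2]*1000).astype(np.float32)))
```

```text
clk 8.05 pos [ 0.5528 -0.1603  0.2785] rpy [-179.98    0.26  179.42] j [  3.3   9.3  -7.7   0.  -72.7 -93.9] F [ 1.5 -0.8  0.1] M [ 0.05 -0.09 -0.04] op 0.0437
shift [ 0.0843  0.1495 -0.0019] turn [ -0.06   0.25 -19.58]
((574.2159423828125, -137.17697143554688), (101.03607177734375, 38.98520278930664), 45.94987106323242)
```

View pics/wrist4.png

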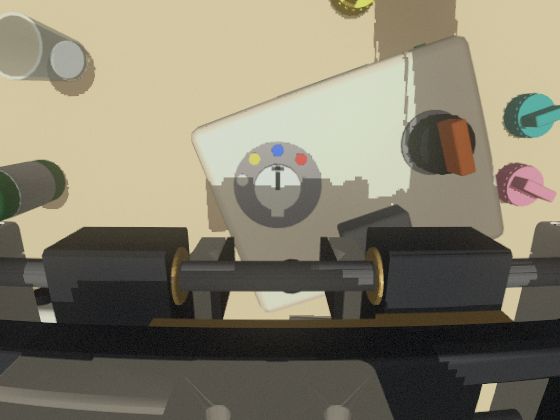

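The dial sits on blue: pointer (277,175), blue dot (277,151). The wing is in clear view at (457,147), so I'll measure it from this pose.

Run:
```python
from h import *
p=snapshot('wrist');P=cloud(p)
sub=np.zeros(P.shape[:2],bool);sub[90:200,400:500]=True
m=sub&(P[...,2]>.156)&(P[...,2]<.168);Q=P[m]
print(m.sum(),np.median(Q[:,2]),Q.mean(0),cv2.minAreaRect((Q[:,:2]*1000).astype(np.float32)))
sub=np.zeros(P.shape[:2],bool);sub[130:230,225:325]=True
m=sub&(P[...,2]>.130)&(P[...,2]<.145);Q=P[m]
print('dial',m.sum(),cv2.minAreaRect((Q[:,:2]*1000).astype(np.float32)))
m=sub&(P[...,2]>.130)&(P[...,2]<.145);sub[205:]=False;m&=sub;Q=P[m]
print('dial',m.sum(),cv2.minAreaRect((Q[:,:2]*1000).astype(np.float32)))
c=np.array([.5525,-.1603]);a=np.radians(19.3);r=np.array([[np.cos(a),-np.sin(a)],[np.sin(a),np.cos(a)]])
print('cap from dial',c+r@np.array([.01,.165]))
```

```text
963 0.1604724792790209 [ 0.50776592 -0.00206682  0.16024867] ((508.2410888671875, -0.6790580749511719), (47.807159423828125, 15.387932777404785), 18.614944458007812)
dial 613 ((552.1441650390625, -160.14825439453125), (11.522642135620117, 45.0971794128418), 89.46959686279297)
dial 484 ((547.183837890625, -160.0092010498047), (11.43755054473877, 35.173500061035156), 89.21448516845703)
cap from dial [ 0.50740313 -0.0012677 ]
```

Request:
{"op": "jog_arm", "data": {"targets": "0.01 0.035 0 0 0 -4 0; 0.02 0.07 0 0 0 -8 0; 0.03 0.105 0 0 0 -12 0; 0.04 0.14 0.01 0 0 -16 0; 0.0465 0.1588 0.025 0 0 -19.6 0; 0.0465 0.1588 0.05 0 0 -19.6 0; 0.0465 0.1588 0.08 0 0 -19.6 0; 0.0465 0.1588 0.1 0 0 -19.6 0"}}

```text
clock: 9.15
tool_pos: [0.5079, -0.0013, 0.1763]
orientation: [-179.9, 0.2, -161.0]
force: [0.5, -0.5, -0.1]
opening: 0.0438
```

```bash
python3 -c "
from h import *
p=snapshot('wrist');save(p,'wrist5')
delta([.508,-.001,.140],-161)"
```

```text
clk 9.2 pos [ 0.5066 -0.0016  0.1739] rpy [-1.7992e+02 -1.0000e-02 -1.6101e+02] j [ 22.1   7.1 -24.7   0.1 -58.2 -93.2] F [-1.4 -0.6 -2.8] M [-0.04  0.31 -0.02] op 0.0441
shift [-0.0015  0.0001  0.0339] turn [-0.08 -0.01 -0.01]
```

View pics/wrist5.png

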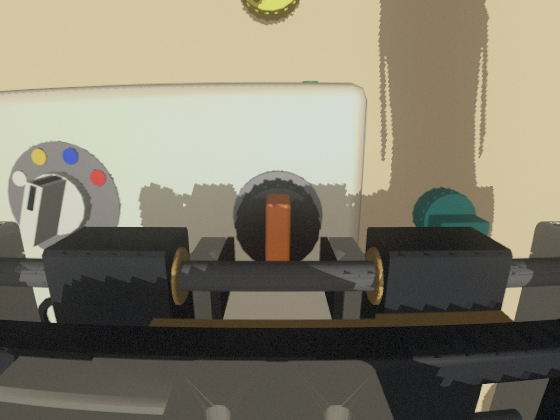

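The wing (278,228) is centred between the fingers (213 and 347) and lies along the tool x axis. I'll descend and close.

Request:
{"op": "jog_arm", "data": {"targets": "-0.0012 0 0.012 0 0 0 0; -0.0012 0 0.024 0 0 0 0; -0.0012 0 0.034 0 0 0 0; -0.0012 0 0.034 0 0 0 0; -0.0012 0 0.034 0 0 0 -1; -0.0012 0 0.034 0 0 0 -1; -0.0012 0 0.034 0 0 0 -1; -0.0012 0 0.034 0 0 0 -1"}}

```text
clock: 10.2
tool_pos: [0.5079, -0.0012, 0.1402]
orientation: [-179.9, 0.0, -161.0]
force: [-0.9, -0.8, 2.1]
opening: 0.0139
```

```bash
python3 -c "
from h import *
delta([.508,-.001,.140],-161)"
```

```text
clk 10.2 pos [ 0.5079 -0.0012  0.1402] rpy [-1.7992e+02  2.0000e-02 -1.6100e+02] j [ 22.1   9.2 -27.1   0.1 -53.6 -93.2] F [-0.9 -0.8  2.1] M [0.15 0.18 0.02] op 0.0139
shift [-0.0001  0.0001  0.0002] turn [-0.08  0.02 -0.  ]
```

Request:
{"op": "jog_arm", "data": {"targets": "0 0 0 0 0 -2 -1; 0 0 0 0 0 -4 -1; 0 0 0 0 0 -6 -1; 0 0 0 0 0 -8 -1; 0 0 0 0 0 -10 -1; 0 0 0 0 0 -11 -1; 0 0 0 0 0 -11 -1; 0 0 0 0 0 -11 -1"}}

```text
clock: 11.2
tool_pos: [0.5079, -0.0012, 0.1402]
orientation: [-179.9, 0.0, -150.0]
force: [-0.3, -0.0, 0.4]
opening: 0.0147
```

```bash
python3 -c "
from h import *
delta([.508,-.001,.140],-150)
p=snapshot('wrist');save(p,'wrist6')"
```

```text
clk 11.2 pos [ 0.5079 -0.0012  0.1402] rpy [-179.92    0.   -150.03] j [ 22.1   9.2 -27.1   0.1 -53.7 -82.2] F [-0.3 -0.   0.4] M [-0.09 -0.13 -0.87] op 0.0147
shift [-0.0002  0.0001  0.0002] turn [-0.08  0.   -0.03]
```

View pics/wrist6.png

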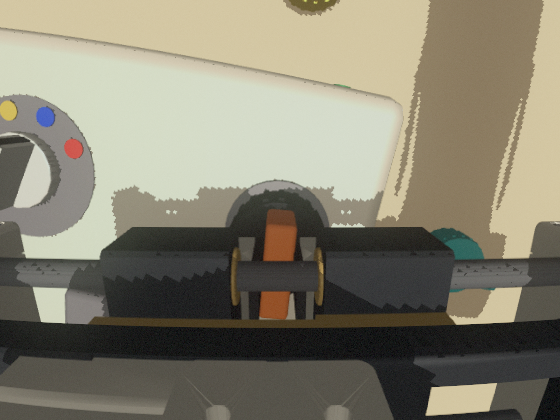

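The moment about z reached -0.87 N m and the wing is twisting in the jaws, so counter-clockwise is the blocked direction. I'll try clockwise.

Request:
{"op": "jog_arm", "data": {"targets": "0 0 0 0 0 4 -1; 0 0 0 0 0 8 -1; 0 0 0 0 0 12 -1; 0 0 0 0 0 17 -1; 0 0 0 0 0 22 -1; 0 0 0 0 0 27 -1; 0 0 0 0 0 32 -1; 0 0 0 0 0 36 -1"}}

```text
clock: 12.25
tool_pos: [0.5078, -0.0011, 0.1402]
orientation: [-179.9, 0.0, 173.9]
force: [-0.2, 0.4, 0.5]
opening: 0.0139
```

```bash
python3 -c "
from h import *
delta([.508,-.001,.140],-237)
p=snapshot('wrist');save(p,'wrist7')"
```

```text
clk 12.25 pos [ 0.5078 -0.0011  0.1402] rpy [-1.7991e+02  4.0000e-02  1.7392e+02] j [ 2.210e+01  9.200e+00 -2.710e+01  1.000e-01 -5.370e+01 -1.183e+02] F [-0.2  0.4  0.5] M [0.12 0.16 0.02] op 0.0139
shift [-0.0002  0.0002  0.0002] turn [-0.06  0.08 50.92]
```

View pics/wrist7.png

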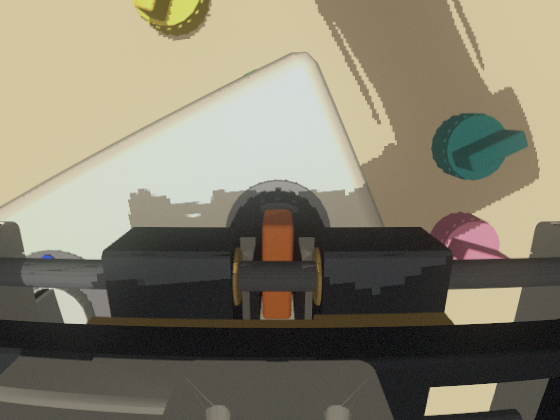

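It turns freely (moment about 0) with the wing square in the jaws. I'll continue clockwise.

Request:
{"op": "jog_arm", "data": {"targets": "0 0 0 0 0 7 -1; 0 0 0 0 0 14 -1; 0 0 0 0 0 21 -1; 0 0 0 0 0 28 -1; 0 0 0 0 0 35 -1; 0 0 0 0 0 42 -1; 0 0 0 0 0 49 -1; 0 0 0 0 0 51 -1"}}

```text
clock: 13.3
tool_pos: [0.5078, -0.0011, 0.1402]
orientation: [-180.0, 0.1, 122.8]
force: [-0.5, 0.7, 0.4]
opening: 0.0141
```

```bash
python3 -c "
from h import *
delta([.508,-.001,.140],-237)"
```

```text
clk 13.3 pos [ 0.5078 -0.0011  0.1402] rpy [-1.7997e+02  1.0000e-01  1.2279e+02] j [ 2.220e+01  9.200e+00 -2.710e+01  1.000e-01 -5.370e+01 -1.694e+02] F [-0.5  0.7  0.4] M [0.05 0.13 0.05] op 0.0141
shift [-0.0001  0.0003  0.0002] turn [-0.03  0.1  -0.21]
```

Request:
{"op": "jog_arm", "data": {"targets": "0 0 -0.001 0 0 0 -1; 0 0 -0.002 0 0 0 -1; 0 0 -0.003 0 0 0 -1; 0 0 -0.004 0 0 0 -1; 0 0 -0.005 0 0 0 -1; 0 0 -0.006 0 0 0 -1; 0 0 -0.008 0 0 0 -1; 0 0 -0.01 0 0 0 -1"}}

```text
clock: 14.3
tool_pos: [0.5078, -0.0011, 0.1503]
orientation: [-180.0, 0.1, 122.8]
force: [0.5, 0.6, -0.1]
opening: 0.0136
```

```bash
python3 -c "
from h import *
delta([.508,-.001,.240],-237)
p=snapshot('wrist');save(p,'wrist8')"
```

```text
clk 14.3 pos [ 0.5078 -0.0011  0.1503] rpy [-1.7997e+02  1.0000e-01  1.2278e+02] j [ 2.220e+01  8.600e+00 -2.640e+01  1.000e-01 -5.510e+01 -1.694e+02] F [ 0.5  0.6 -0.1] M [ 0.   -0.05 -0.02] op 0.0136
shift [-0.0002  0.0002 -0.0897] turn [-0.03  0.1  -0.22]
```

View pics/wrist8.png

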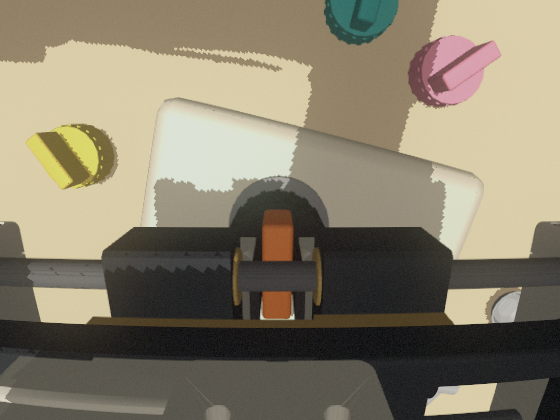

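The wing (278,265) is still held and the lift met no force. I'll raise it to 10 cm.

Request:
{"op": "jog_arm", "data": {"targets": "0 0 -0.01 0 0 0 -1; 0 0 -0.022 0 0 0 -1; 0 0 -0.034 0 0 0 -1; 0 0 -0.05 0 0 0 -1; 0 0 -0.066 0 0 0 -1; 0 0 -0.08 0 0 0 -1; 0 0 -0.087 0 0 0 -1; 0 0 -0.09 0 0 0 -1"}}

```text
clock: 15.35
tool_pos: [0.5078, -0.0008, 0.2409]
orientation: [180.0, 0.1, 122.8]
force: [0.2, -0.0, -0.5]
opening: 0.0139
```

Request:
{"op": "jog_arm", "data": {"targets": "0 0 0 0 0 0 -1; 0 0 0 0 0 0 -1; 0 0 0 0 0 0 -1; 0 0 0 0 0 0 -1; 0 0 0 0 0 0 -1; 0 0 0 0 0 0 -1; 0 0 0 0 0 0 -1; 0 0 0 0 0 0 -1"}}

```text
clock: 16.35
tool_pos: [0.5078, -0.0008, 0.241]
orientation: [180.0, 0.1, 122.8]
force: [0.4, -0.3, -0.4]
opening: 0.0139
```

Run:
```python
from h import *
delta([.508,-.001,.240],-237)
p=snapshot('scene');a=p['img'][130:290,180:380];cv2.imwrite('pics/scene9.png',cv2.cvtColor(cv2.resize(a,None,fx=3.7,fy=3.7,interpolation=cv2.INTER_CUBIC),cv2.COLOR_RGB2BGR))
P=cloud(p);hsv=cv2.cvtColor(p['img'],cv2.COLOR_RGB2HSV)
for q in models.cut_out('cap',p)[:5]:
    Q=P[q['region']];print(q['conf'],q['uv'],np.median(Q,0).round(3),np.percentile(Q[:,2],[3,97]).round(3))
p=snapshot('top');a=p['img'][130:290,200:400];cv2.imwrite('pics/top9.png',cv2.cvtColor(cv2.resize(a,None,fx=3.7,fy=3.7,interpolation=cv2.INTER_CUBIC),cv2.COLOR_RGB2BGR))
```

```text
clk 16.35 pos [ 0.5078 -0.0008  0.241 ] rpy [1.7999e+02 1.0000e-01 1.2279e+02] j [ 2.220e+01  4.100e+00 -1.880e+01  1.000e-01 -6.710e+01 -1.694e+02] F [ 0.4 -0.3 -0.4] M [-0.14  0.01 -0.03] op 0.0139
shift [-0.0002  0.0001  0.001 ] turn [ 0.01  0.1  -0.21]
0.9 [325.5, 286.8] [0.578 0.175 0.031] [0.003 0.06 ]
0.67 [347.3, 272.0] [0.488 0.176 0.031] [0.001 0.061]
0.63 [302.7, 198.8] [0.529 0.014 0.224] [0.206 0.238]
0.62 [328.7, 200.9] [ 0.342 -0.062  0.033] [0.012 0.06 ]
```

View pics/scene9.png

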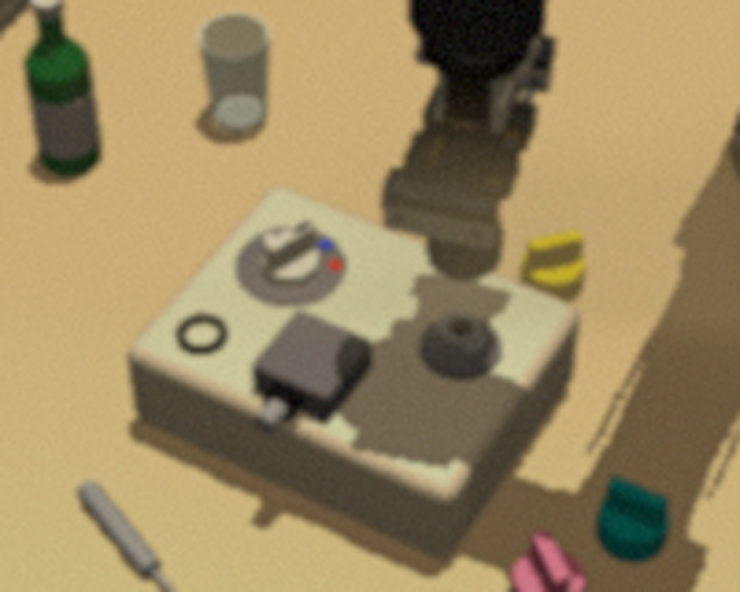

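View pics/top9.png

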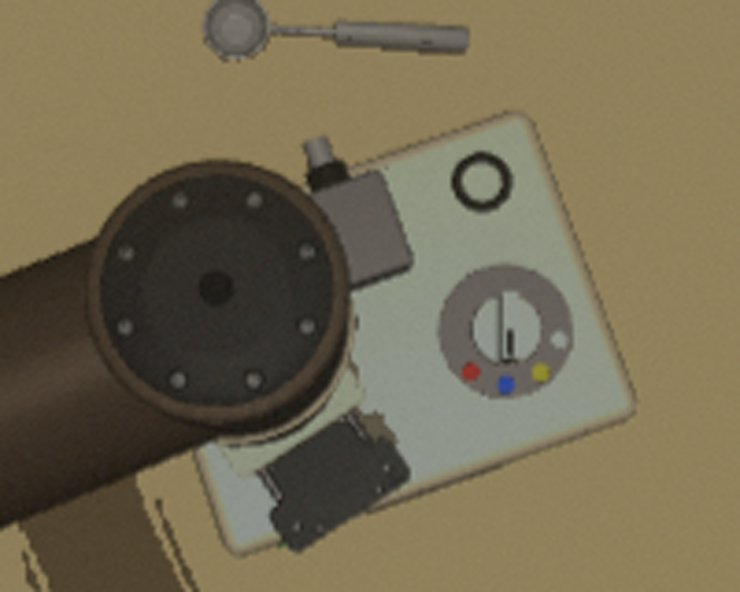

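The top view shows the pointer (508,345) on blue (507,384), with the seal and spoon where they were. The scene view shows the bare neck (462,340) and the cap held directly above it. Nothing needs mending, so I'll hand in.

```bash
python3 -c "
from h import *
print(job.close_job(), telemetry.get_obs()['opening'])"
```

```text
the job is handed in; nothing more can be done
the job is handed in; nothing more can be done
```

The job is done and handed in at about 16.5 s of the 70 s. I turned the dial 40° clockwise from yellow to blue and let go, and the bar then measured about 179.5° against about 179° expected for blue.

The cap stopped hard counter-clockwise (about 0.9 N m, with the wing slipping slightly in the jaws). I unscrewed it clockwise, about 76° from its start, and it lifted off with no noticeable force.

- **Cap:** it is held by its wing with the jaws at 13.9 mm. Its rim is about 10 cm above the neck shoulder and in line with it to within about 1 mm. The tool tilt is 0.1° and the cap is still.
- **Scene:** the dial is still on blue in the top view. The seal, spoon and look-alike caps are where they were, as far as the final views show.
- **Forces:** tool forces stayed under about 5 N at every reading.
- **Disagreements:** the first steamer position differed by about 9 mm between the top and scene cameras, so I worked from the closer wrist-camera measurements. A first fit of the dial bar after turning was contaminated by the fingers, and I redid it on a tighter crop.

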